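# Find the warmer key that still snaps and put the pot on its zone

### The job

Only one of the three keys on the table warmer still works: press the keys one at a time, slowly and gently, until you feel one snap over and stay in; the worn ones stay soft and stop dead, so do not force them. Then lift the covered pot by its knob, keep it upright, set it down gently in the middle of the zone belonging to the key that snapped and let go. Leave the tea tin, the soy bottle and the small green dish where they are.

Things in the scene. Friction and masses are not known exactly. Their poses are not given: they have to be found in the camera images.
- warmer: Fixed black table food warmer, 240 (its x) x 420 (its y) x 40 mm tall, flat on top. Origin: centre of its underside, on the table. On the deck, side by side along its y (pitch 130 mm), three white round zones with copper rims and, on the robot's side (-x) of each, that zone's own orange push key; a copper tick joins key and zone.
- zone_left (a point): Centre of the left (+y) end warming zone, a flat disc of 104 mm diameter, at deck level (1.5 mm above the deck at most); in the warmer's frame at x +30, y +130 mm. Frame parallel to the warmer's.
- zone_mid (a point): Centre of the middle warming zone, a flat disc of 104 mm diameter, at deck level (1.5 mm above the deck at most); in the warmer's frame at x +30, y +0 mm. Frame parallel to the warmer's.
- zone_right (a point): Centre of the right (-y) end warming zone, a flat disc of 104 mm diameter, at deck level (1.5 mm above the deck at most); in the warmer's frame at x +30, y -130 mm. Frame parallel to the warmer's.
- key_left_top (a point): Centre of the top face of the orange key (28 mm diameter) belonging to the left (+y) end zone; in the warmer's frame at x -85, y +130 mm and, when the key is up, z +54 mm (14 mm proud of the deck). It moves with the key.
- key_left (a joint): How far this key is pushed in, in m: 0 up, growing as it goes down. Only one of the three alike keys works; which one varies and can only be felt. The working key resists up to a peak of 4 to 5 N at 2 to 3 mm, then breaks over: resistance falls to nothing by 5 mm and from there the key drops away to 6.5 mm and stays latched in.
- key_mid_top (a point): Centre of the top face of the orange key (28 mm diameter) belonging to the middle zone; in the warmer's frame at x -85, y +0 mm and, when the key is up, z +54 mm (14 mm proud of the deck). It moves with the key.
- key_mid (a joint): How far this key is pushed in, in m: 0 up, growing as it goes down. The two worn keys stay soft (1 to 2.5 N) with no peak, stop dead on a hard stop at 2 to 2.5 mm and come back up when let go.
- key_right_top (a point): Centre of the top face of the orange key (28 mm diameter) belonging to the right (-y) end zone; in the warmer's frame at x -85, y -130 mm and, when the key is up, z +54 mm (14 mm proud of the deck). It moves with the key.
- key_right (a joint): How far this key is pushed in, in m: 0 up, growing as it goes down. More than 13 N from the robot on any key or on the warmer breaks it.
- pot: Loose covered pot, 0.3 to 0.5 kg: blue round body 90 mm diameter with a 60 mm wide foot, tight wooden cover (94 mm diameter, cover and pot move as one), dark wooden knob on top. 94 mm tall in all. Origin: centre of its underside. It stands on the table left or right of the warmer.
- pot_knob (a point): Middle of the pot's cylindrical knob, 81 mm above the pot's underside: 26 mm diameter, 26 mm tall (68 to 94 mm above the underside). Grip it here from above.
- caddy: Loose green tea tin, 68 mm diameter, 110 mm tall, on the table on the other side of the warmer from the pot; a bystander to leave alone. Origin: centre of its underside.
- soy_bottle: Loose bottle, 52 mm diameter, 130 mm tall, at the warmer's far left corner; a bystander to leave alone. Origin: centre of its underside.
- leaf_dish: Loose small green dish, 96 mm diameter, 26 mm tall, at the warmer's far right corner; a bystander to leave alone. Origin: centre of its underside.
Mind the look-alikes: they are no part of the job. Leave any yellow look-alike of the pot alone.

How it is judged:
By the outcome, as a careful person would: the job done as asked, in the order asked, and still so for the second after the job is handed in, with the robot touching nothing.
It also fails if it takes over 72 s, if anything falls off the work surface, if the arm or the gripper's body presses on something with over 40 N, if the wrist force passes 120 N, or if a joint passes its speed limit or range.

### The arm

A 6-joint arm with a two-finger parallel gripper is mounted at the origin on the work surface. World frame = base frame: x ahead of the robot, y to its left, z up, the work surface at z = 0. Lengths are in m, angles in rad, forces in N, time in s.
With the tool pointing down it reaches from about 0.375 to 0.9 m from the base axis. Payload 3.1 kg.
Tool frame: the origin (TCP) lies midway between the tips of the shut fingers; the grasp point (between the pads) lies 19 mm behind it; z points along the fingers, y is the line along which they close (so a half turn about z gives the same grasp; the last joint's range is limited). The gripper opens to 85 mm and grips with 20 to 120 N. Pads are 22 mm wide; open, the fingers measure 114 mm over their backs; the gripper's body (76 mm by 85 mm) begins 54 mm behind the grasp point. The pads swing forward as they close: fully open they stand 13 mm farther back than shut.
Start: joints at [1.127, 0.527, 1.433, -0, 1.181, -0.178], TCP at [0.164, 0.603, 0.231] pointing down, gripper open.
Joint ranges: [-3.08, 3.08], [-0.75, 2.2], [0.22, 2.44], [-1.43, 4.57], [0, 2.65], [-2.85, 2.85]. Speed limits (rad/s): [2.79, 2.79, 3.14, 3.14, 3.14, 3.14].

### API

Orientations are given as [roll, pitch, yaw] about the fixed x, y, z axes, in that order (R = Rz(yaw) Ry(pitch) Rx(roll)).
In Python, from station import sense, vision, job, finder gives the robot as it stands.
- The arm moves only by the tool drive_tool, never from a script. Its argument "rows" is text: rows parted by semicolons, each of 5 numbers parted by spaces: the closure, from 0 (fully open) to 1 (shut), then the shift along the tool's x, y, z in mm, then the turn about the tool's z in rad. A call has 1 to 10 rows; each row shifts and turns the commanded pose from where the row before left it, along the tool's axes as they then stand; what a row does not reach is not made up. A row lasts 1/8 s, in which the tool goes at most 62.5 mm and 10.7 degrees, less where a joint would pass 70% of its speed; a pose out of reach is approached as far as the arm can. A call with a gripper value outside its range is refused whole. The fingers move at their own pace and stop on an object; "squeeze" is the grip in N (left out, the last holds). Time passes only in rows, so rows that do not move let the fingers close. It gives the time, the measured TCP pose, the force, the opening and the grip force at its end, in the units of the state.
- sense(): the state, without advancing time (a new reading comes with each control period).
- vision.camera(name): name is "scene" or "top" or "wrist"; returns a dict with "img" (384x512x3 uint8, red, green, blue), "fx", "fy", "cx", "cy" (pixels), "dist_coeffs" ([k1, k2, p1, p2, k3] as OpenCV has them; the pictures are not rectified), "cam_to_world" (4x4, takes a point from camera to world coordinates). Camera axes: x right, y down, z forward; pixel columns grow to the right and rows downward; lengths in m; the calibration is good to about 2 mm. A picture is of the moment at which its call begins. There is no depth.
- job.sign_off(): hands the job in; it is judged then, once.
Trained networks look in a picture, given as the dict that the camera call returned (one of the last four; its "shot" number tells which), for a name from the list of things; names that differ only in an ending like _2 or _b are one class to them, and where a whole thing is asked for, a point or a joint stands for the part that bears it (a point fixed in the world has none). Each returns a list of dicts, best first, with "conf" (0 to 1); they miss things now and then, are a little off and sometimes report something else, mostly with a low value. They report only what shows in the picture. A call takes as long as a camera call. They do not tell look-alikes from the thing itself.
- finder.look_for(name, picture): "point" ([column, row] in pixels, amid what is visible of it).
- finder.landmark_of(name, picture): "point" ([column, row] in pixels: a listed point, or the origin of a listed thing).
The state is a dict: "time_s": time; "q": joint angles; "qd": joint speeds; "effort": joint torques, N m; "tool_pos": TCP position; "tool_rot": TCP orientation; "wrist_force": force on the tool from outside, world axes, zero at the start; "torque": the same for the moment, N m; "grip_width": finger opening in m; "gripper_force": force on a finger pad.
Only numpy, scipy, OpenCV 4.12 (cv2) and the standard library are available. Lean on these libraries where they do the work, as an engineer would, in place of code of your own. Each camera call takes 0.05 s, during which the arm holds its last target. There are 200 camera calls.

## Working session

There is one attempt and no reset: what is moved stays moved. The work goes in short steps, Python scripts to look and compute and a tool call to move; the robot and the scene stay as the last step left them, time stands still between calls to the robot, and variables do not carry over. Pictures are saved under pics/ and viewed, at most 10 in all, crops included, and the job is handed in when it is done.

Besides the shell and the picture viewer there is one more tool, called after "Request:" as name(argument=value, ...) on one line, values as JSON. drive_tool: Moves the arm, as the interface text tells. Its arguments: {"type":"object","properties":{"rows":{"type":"string"},"squeeze":{"type":"number"}},"required":["rows"]}

```bash
mkdir -p pics; cat > h.py <<'E'
import numpy as np, cv2
from station import sense, vision, job, finder
def ray(c,p):
    K=np.array([[c["fx"],0,c["cx"]],[0,c["fy"],c["cy"]],[0,0,1.]])
    u=cv2.undistortPoints(np.array([[p]],float),K,np.array(c["dist_coeffs"],float))[0,0]
    T=np.array(c["cam_to_world"]); return T[:3,3],T[:3,:3]@np.array([u[0],u[1],1])
def at_z(c,p,z):
    o,d=ray(c,p); return o+d*(z-o[2])/d[2]
def proj(c,P):
    T=np.linalg.inv(np.array(c["cam_to_world"]));K=np.array([[c["fx"],0,c["cx"]],[0,c["fy"],c["cy"]],[0,0,1.]])
    return cv2.projectPoints(np.array([P],float),cv2.Rodrigues(T[:3,:3])[0],T[:3,3],K,np.array(c["dist_coeffs"],float))[0].reshape(2)
def save(c,n,box=None,s=1):
    im=c["img"][:,:,::-1]
    if box: im=im[box[1]:box[3],box[0]:box[2]]
    cv2.imwrite("pics/"+n,cv2.resize(im,None,fx=s,fy=s,interpolation=cv2.INTER_CUBIC))
E
python3 - <<'E'
from h import *
Z=dict(zone_left=.0405,zone_mid=.0405,zone_right=.0405,key_left_top=.054,key_mid_top=.054,key_right_top=.054,pot_knob=.081,pot=0,caddy=0,soy_bottle=0,leaf_dish=0,warmer=0)
cs={n:vision.camera(n) for n in("top","scene")}
for n,c in cs.items():
    for k,z in Z.items():
        for r in finder.landmark_of(k,c)[:3]:
            print(n,k,round(r["conf"],2),np.round(r["point"]),np.round(at_z(c,r["point"],z),3))
im=np.hstack([cs["top"]["img"],cs["scene"]["img"]])[:,:,::-1]
save(cs["top"],"top.png",s=1.5);save(cs["scene"],"scene.png",s=1.5)
print(sense())
E
```

```text
top zone_left 0.87 [220. 156.] [0.603 0.148 0.04 ]
top zone_mid 0.93 [254. 151.] [0.616 0.023 0.04 ]
top zone_right 0.62 [291. 147.] [ 0.625 -0.111  0.04 ]
top key_left_top 0.53 [222. 185.] [0.491 0.145 0.054]
top key_left_top 0.25 [252. 160.] [0.58  0.033 0.054]
top key_mid_top 0.36 [261. 183.] [0.494 0.004 0.054]
top key_right_top 0.37 [296. 176.] [ 0.513 -0.12   0.054]
top pot_knob 0.95 [159. 190.] [0.477 0.361 0.081]
top pot_knob 0.81 [138. 127.] [0.71  0.437 0.081]
top pot_knob 0.78 [169. 268.] [0.203 0.327 0.081]
top pot 0.93 [163. 196.] [0.469 0.363 0.   ]
top pot 0.91 [259. 225.] [0.351 0.016 0.   ]
top pot 0.61 [142. 131.] [0.724 0.444 0.   ]
top caddy 0.93 [363. 186.] [ 0.479 -0.37   0.   ]
top soy_bottle 0.81 [174. 136.] [0.699 0.324 0.   ]
top leaf_dish 0.86 [356. 129.] [ 0.702 -0.365  0.   ]
top leaf_dish 0.26 [254. 151.] [0.629 0.023 0.   ]
top warmer 0.87 [253. 159.] [0.6   0.031 0.   ]
top warmer 0.43 [362. 184.] [ 0.487 -0.368  0.   ]
scene zone_left 0.69 [289. 230.] [0.594 0.154 0.04 ]
scene zone_right 0.63 [197. 230.] [ 0.635 -0.109  0.04 ]
scene key_left_top 0.56 
[... 623 characters left out ...]
44. 232.] [0.584 0.019 0.   ]
{'time_s': 1.3, 'q': array([ 1.12754484e+00,  5.27483296e-01,  1.43268286e+00, -2.97592356e-05,
        1.18139016e+00, -1.78497857e-01]), 'qd': array([-0.00108732, -0.0007315 ,  0.0009703 , -0.00182396,  0.00107123,
        0.00018187]), 'effort': array([ 9.16441604e-04, -4.42319012e+01, -1.78424460e+01, -1.74713664e-04,
        7.53782697e-04,  2.44774078e-06]), 'tool_pos': array([0.16351808, 0.60321873, 0.23132614]), 'tool_rot': array([3.14156178e+00, 3.35465746e-05, 2.87685032e+00]), 'wrist_force': array([-0.35888417,  0.30671404,  0.0565536 ]), 'torque': array([-0.04836461, -0.05432202,  0.00586142]), 'gripper_force': 0.0, 'grip_width': 0.08583643270119122}
```

View pics/top.png

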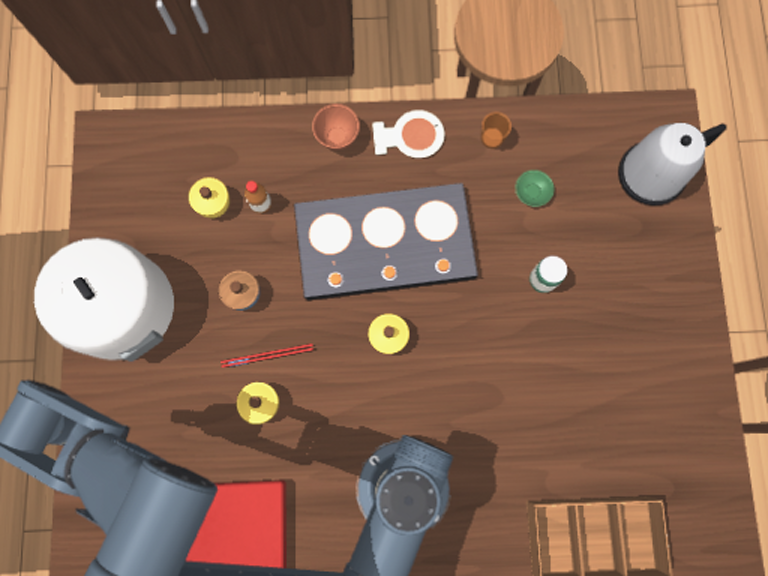

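View pics/scene.png

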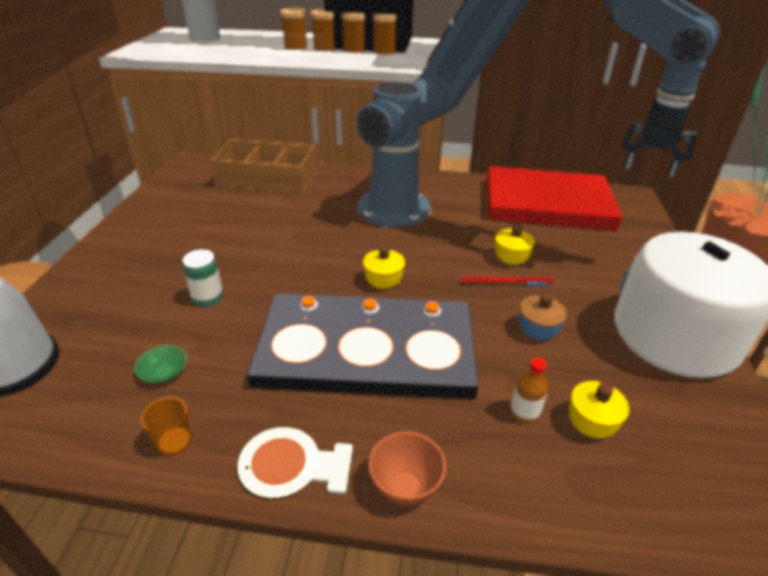

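The pot candidates in the original 512x384 top picture are:
- the wooden cover with blue body at (159,190)
- yellow ones at (138,127), (169,268) and (259,222)

By the description it is the one at (159,190), which I'll check in a close crop. I'll fit the warmer pose from the colours.

```bash
cat > fit.py <<'E'
from h import *
from scipy.optimize import least_squares
def blobs(c,kind):
    hsv=cv2.cvtColor(c["img"],cv2.COLOR_RGB2HSV)
    m=cv2.inRange(hsv,(5,170,180),(18,255,255)) if kind=="key" else cv2.inRange(hsv,(0,0,215),(179,40,255))
    n,l,s,ce=cv2.connectedComponentsWithStats(m); return [(s[i,4],ce[i]) for i in range(1,n) if s[i,4]>8]
def warmer(cs,g=(.591,.022,.08)):
    L=[("key",(-.085,y,.054)) for y in(.13,0,-.13)]+[("zone",(.03,y,.0412)) for y in(.13,0,-.13)]
    w=lambda p,P:np.array([p[0]+np.cos(p[2])*P[0]-np.sin(p[2])*P[1],p[1]+np.sin(p[2])*P[0]+np.cos(p[2])*P[1],P[2]])
    obs=[]
    for c in cs:
        B={k:blobs(c,k) for k in("key","zone")}
        for k,P in L:
            q=proj(c,w(g,P)); d=[(np.linalg.norm(b[1]-q),*b) for b in B[k]]
            if d and min(d,key=lambda t:t[0])[0]<14: obs.append((c,P,min(d,key=lambda t:t[0])[2]))
    f=lambda p:np.concatenate([proj(c,w(p,P))-o for c,P,o in obs])
    r=least_squares(f,g); return r.x,f(r.x).reshape(-1,2),len(obs),lambda P:w(r.x,P)
E
python3 - <<'E'
from fit import *
t=vision.camera("top");s=vision.camera("scene")
for cs in([t],[s],[t,s]):
    x,r,n,w=warmer(cs);print(np.round(x,4),n);print(np.round(r,1).tolist())
for y in(.13,0,-.13):print(np.round(w((-.085,y,.054)),4),np.round(w((.03,y,.0412)),4))
save(t,"pot.png",(120,160,200,220),6)
save(s,"pot2.png",(330,180,400,240),6)
im=np.hstack([cv2.imread("pics/pot.png"),cv2.imread("pics/pot2.png")]);cv2.imwrite("pics/potc.png",cv2.resize(im,None,fx=.8,fy=.8))
E
```

```text
[0.5865 0.0181 0.0891] 3
[[-0.1, 0.0], [0.0, -0.0], [0.0, 0.0]]
[0.5889 0.0203 0.0882] 6
[[0.2, -0.3], [0.1, -0.2], [-0.2, -0.3], [0.1, 0.2], [-0.1, 0.1], [-0.1, 0.2]]
[0.5879 0.0196 0.0862] 9
[[-0.5, -0.4], [-0.4, -0.4], [-0.4, -0.2], [0.0, -0.4], [-0.0, -0.5], [-0.2, -0.6], [-0.1, 0.0], [-0.2, -0.1], [-0.2, -0.1]]
[0.492  0.1419 0.054 ] [0.6066 0.1517 0.0412]
[0.5032 0.0123 0.054 ] [0.6178 0.0222 0.0412]
[ 0.5144 -0.1172  0.054 ] [ 0.629  -0.1073  0.0412]
```

View pics/potc.png

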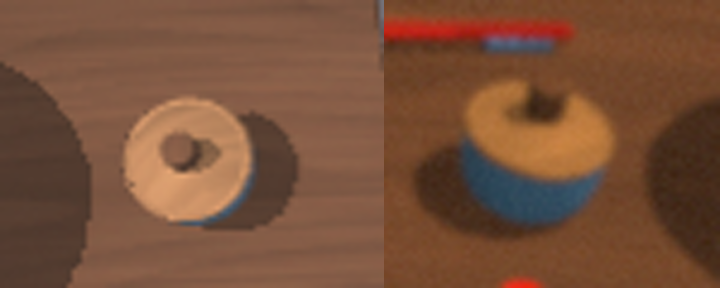

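The crop shows the blue body, wooden cover and knob, so this is the right pot. Next I align the tool yaw to π, so that tool x = -X, y = +Y and z is down, and go above the left key.

Request:
drive_tool(rows="1 0 0 0 -0.1325; 1 0 0 0 -0.1325; 1 -41 -57.6 0 0; 1 -41 -57.6 0 0; 1 -41 -57.6 0 0; 1 -41 -57.6 0 0; 1 -41 -57.6 0 0; 1 -41 -57.6 0 0; 1 -41 -57.6 0 0; 1 -41 -57.6 0 0", squeeze=30)

```text
time_s: 2.65
tool_pos: [0.4548, 0.1942, 0.2317]
tool_rot: [3.141, 0.001, -3.142]
wrist_force: [-0.3, 0.6, -0.6]
grip_width: 0.0
gripper_force: 0.0
```

Request:
drive_tool(rows="1 0 0 50 0; 1 0 0 50 0; 1 0 0 0 0; 1 0 0 0 0")

```text
time_s: 3.15
tool_pos: [0.4545, 0.1963, 0.1325]
tool_rot: [3.141, 0.002, -3.141]
wrist_force: [-0.0, 0.1, -0.2]
grip_width: -0.0001
gripper_force: 0.0
```

Request:
drive_tool(rows="1 -19 -27 0 0; 1 -18.5 -27.3 0 0; 1 0 0 35 0; 1 0 0 25 0; 1 0 0 8 0; 1 0 0 0 0; 1 0 0 0 0")

```text
time_s: 4.03
tool_pos: [0.4922, 0.142, 0.0647]
tool_rot: [3.141, 0.003, -3.141]
wrist_force: [0.2, -0.6, 0.6]
grip_width: -0.0
gripper_force: 0.0
```

```bash
python3 - <<'E'
from fit import *
c=vision.camera("wrist"); t=vision.camera("top"); s=vision.camera("scene")
for n,k in(("t",t),("s",s)):
    x,r,m,w=warmer([k]);print(n,np.round(x,4),m)
try: print(blobs(c,"key"),[np.round(at_z(c,b[1],.054),4) for b in blobs(c,"key")])
except Exception as e: print(e)
save(c,"w1.png")
print(sense()["tool_pos"],sense()["wrist_force"])
E
```

```text
t [ 0.5962  0.0175 -0.0056] 4
s [0.5884 0.0204 0.0894] 4
[(np.int32(894), array([254.63199105, 219.06711409])), (np.int32(1641), array([ 33.74223035, 243.44667885]))] [array([0.4834, 0.1416, 0.054 ]), array([0.4989, 0.0145, 0.054 ])]
[0.49168302 0.14179581 0.06421994] [-0.50091748 -0.74312609 -0.62858852]
```

View pics/w1.png

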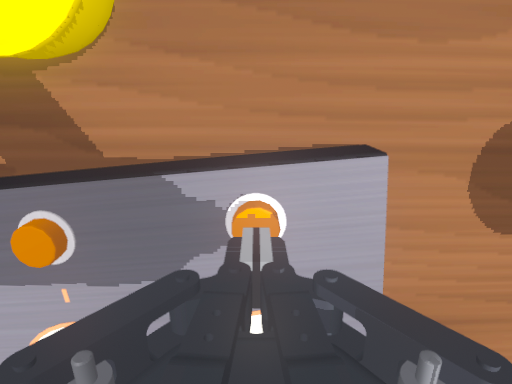

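The wrist view shows the shut fingertips right over the left key at about (255,220), and the middle key is clear at (34,243). I press gently in steps.

Request:
drive_tool(rows="1 0 0 4 0; 1 0 0 3 0; 1 0 0 1 0; 1 0 0 0.5 0; 1 0 0 0 0")

```text
time_s: 4.8
tool_pos: [0.4911, 0.1416, 0.0547]
tool_rot: [-3.142, -0.0, -3.141]
wrist_force: [0.1, -0.1, 0.0]
grip_width: -0.0002
gripper_force: 0.0
```

Request:
drive_tool(rows="1 0 0 0.5 0; 1 0 0 0.5 0; 1 0 0 0 0")

```text
time_s: 5.18
tool_pos: [0.4911, 0.1416, 0.0539]
tool_rot: [-3.142, 0.0, -3.141]
wrist_force: [-0.0, 0.5, 1.3]
grip_width: -0.0002
gripper_force: 0.4
```

Request:
drive_tool(rows="1 0 0 0.5 0; 1 0 0 0.5 0; 1 0 0 0 0")

```text
time_s: 5.55
tool_pos: [0.4912, 0.1416, 0.0528]
tool_rot: [3.142, 0.0, -3.141]
wrist_force: [0.4, -0.4, 1.5]
grip_width: 0.0
gripper_force: 0.6
```

Request:
drive_tool(rows="1 0 0 0.5 0; 1 0 0 0 0")

```text
time_s: 5.8
tool_pos: [0.4911, 0.1416, 0.0523]
tool_rot: [3.142, 0.0, -3.141]
wrist_force: [-1.1, 0.3, 1.2]
grip_width: -0.0001
gripper_force: 0.7
```

Request:
drive_tool(rows="1 0 0 0.5 0; 1 0 0 0 0")

```text
time_s: 6.05
tool_pos: [0.4911, 0.1416, 0.0519]
tool_rot: [-3.142, 0.0, -3.141]
wrist_force: [-0.5, 0.1, 1.6]
grip_width: 0.0001
gripper_force: 1.1
```

Request:
drive_tool(rows="1 0 0 0.4 0; 1 0 0 0 0")

```text
time_s: 6.3
tool_pos: [0.4912, 0.1416, 0.0518]
tool_rot: [3.142, 0.0, -3.141]
wrist_force: [-1.5, 0.0, 4.9]
grip_width: 0.0002
gripper_force: 2.6
```

Request:
drive_tool(rows="1 0 0 0.3 0; 1 0 0 0 0")

```text
time_s: 6.55
tool_pos: [0.4912, 0.1416, 0.0517]
tool_rot: [-3.142, 0.0, -3.141]
wrist_force: [-0.6, -0.1, 7.8]
grip_width: -0.0001
gripper_force: 3.7
```

The left key is soft with a hard stop, so it is worn. On to the middle key.

Request:
drive_tool(rows="1 0 0 -13 0; 1 -4 -43 0 0; 1 -4 -43 0 0; 1 -4 -43.3 0 0; 1 0 0 0 0; 1 0 0 5 0; 1 0 0 3.5 0; 1 0 0 0 0; 1 0 0 0 0")

```text
time_s: 7.68
tool_pos: [0.5029, 0.0131, 0.0555]
tool_rot: [3.142, -0.0, -3.14]
wrist_force: [-0.4, 0.7, -1.3]
grip_width: -0.0003
gripper_force: 0.0
```

Request:
drive_tool(rows="1 0 0 0.5 0; 1 0 0 0.5 0; 1 0 0 0 0")

```text
time_s: 8.05
tool_pos: [0.5031, 0.0123, 0.0546]
tool_rot: [-3.142, -0.0, -3.141]
wrist_force: [0.3, -0.3, 0.2]
grip_width: -0.0
gripper_force: 0.0
```

Request:
drive_tool(rows="1 0 0 0.5 0; 1 0 0 0.5 0; 1 0 0 0 0")

```text
time_s: 8.43
tool_pos: [0.5032, 0.0123, 0.0537]
tool_rot: [-3.142, 0.0, -3.141]
wrist_force: [-0.5, 0.2, 2.4]
grip_width: -0.0001
gripper_force: 1.0
```

Request:
drive_tool(rows="1 0 0 0.5 0; 1 0 0 0 0")

```text
time_s: 8.68
tool_pos: [0.5032, 0.0123, 0.0532]
tool_rot: [-3.141, 0.0, -3.141]
wrist_force: [-0.9, -0.2, 2.8]
grip_width: 0.0002
gripper_force: 1.5
```

Request:
drive_tool(rows="1 0 0 0.5 0; 1 0 0 0 0")

```text
time_s: 8.93
tool_pos: [0.5031, 0.0123, 0.0527]
tool_rot: [-3.142, 0.0, -3.141]
wrist_force: [-0.4, -0.1, 3.8]
grip_width: -0.0002
gripper_force: 2.0
```

Request:
drive_tool(rows="1 0 0 0.4 0; 1 0 0 0 0")

```text
time_s: 9.18
tool_pos: [0.5032, 0.0123, 0.0523]
tool_rot: [-3.142, 0.0, -3.141]
wrist_force: [-0.6, -1.1, 3.5]
grip_width: -0.0005
gripper_force: 2.2
```

Request:
drive_tool(rows="1 0 0 0.4 0; 1 0 0 0 0")

```text
time_s: 9.43
tool_pos: [0.5032, 0.0123, 0.0518]
tool_rot: [-3.142, 0.0, -3.141]
wrist_force: [-1.6, -1.7, 4.3]
grip_width: -0.0004
gripper_force: 2.2
```

Request:
drive_tool(rows="1 0 0 0.4 0; 1 0 0 0 0")

```text
time_s: 9.68
tool_pos: [0.5032, 0.0123, 0.0514]
tool_rot: [-3.142, 0.0, -3.141]
wrist_force: [-0.8, -0.1, 3.8]
grip_width: -0.0003
gripper_force: 2.1
```

Request:
drive_tool(rows="1 0 0 0.4 0; 1 0 0 0 0")

```text
time_s: 9.93
tool_pos: [0.5032, 0.0123, 0.051]
tool_rot: [-3.142, 0.0, -3.141]
wrist_force: [-0.4, -1.8, 3.2]
grip_width: -0.0004
gripper_force: 1.9
```

Past the peak and no hard stop. I'm following it through the snap.

Request:
drive_tool(rows="1 0 0 0.5 0; 1 0 0 0.5 0; 1 0 0 0 0")

```text
time_s: 10.3
tool_pos: [0.5031, 0.0123, 0.0498]
tool_rot: [-3.142, -0.0, -3.141]
wrist_force: [-0.1, -0.2, 1.2]
grip_width: -0.0002
gripper_force: 0.7
```

Request:
drive_tool(rows="1 0 0 0.5 0; 1 0 0 0.5 0; 1 0 0 0 0")

```text
time_s: 10.68
tool_pos: [0.5028, 0.0125, 0.0488]
tool_rot: [3.141, -0.001, -3.141]
wrist_force: [0.6, 0.9, 1.0]
grip_width: 0.0003
gripper_force: 0.0
```

Request:
drive_tool(rows="1 0 0 0.4 0; 1 0 0 0 0")

```text
time_s: 10.92
tool_pos: [0.503, 0.0124, 0.0486]
tool_rot: [3.142, -0.0, -3.141]
wrist_force: [0.3, 0.0, -0.8]
grip_width: 0.0001
gripper_force: 0.0
```

It snapped over: contact was lost at about 5 mm. I'll lift and check, then go toward the pot.

Request:
drive_tool(rows="1 0 0 -30 0; 1 0 0 -50 0; 1 0 0 -50 0; 1 0 0 0 0")

```text
time_s: 11.42
tool_pos: [0.5058, 0.0119, 0.1823]
tool_rot: [-3.14, 0.009, -3.141]
wrist_force: [0.2, -0.2, -1.3]
grip_width: -0.0001
gripper_force: 0.0
```

```bash
python3 - <<'E'
from h import *
c=vision.camera("wrist"); save(c,"w2.png"); print(sense()["tool_pos"])
E
```

```text
[0.5041332  0.01217971 0.18037634]
```

View pics/w2.png

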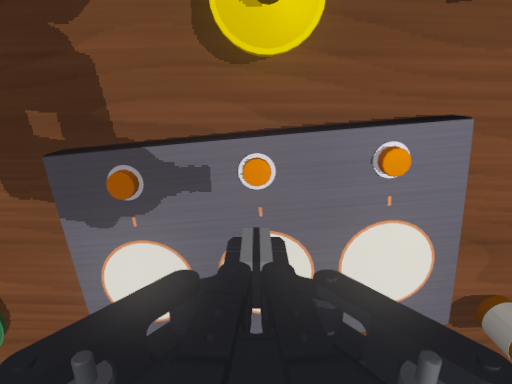

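Request:
drive_tool(rows="0 5 50 0 0; 0 5 50 0 0; 0 5 50 0 0; 0 5 50 0 0; 0 5 50 0 0; 0 3 50 0 0; 0 0 50 0 0; 0 0 0 0 0; 0 0 0 0 0")

```text
time_s: 12.6
tool_pos: [0.4738, 0.3614, 0.1769]
tool_rot: [-3.139, -0.003, -3.141]
wrist_force: [-0.4, -0.9, 0.2]
grip_width: 0.0854
gripper_force: 0.0
```

The middle key at (257,172) sits low in its ring, with the others still proud, so it is latched. Now to pin down the knob.

```bash
python3 - <<'E'
from fit import *
c=vision.camera("wrist"); s=vision.camera("scene"); save(c,"w3.png")
print(sense()["tool_pos"])
for n,k in(("w",c),("s",s)):
    for r in finder.landmark_of("pot_knob",k)[:3]: print(n,round(r["conf"],2),np.round(r["point"],1),np.round(at_z(k,r["point"],.081),4))
print("proj tcp knob",proj(c,(.475,.362,.081)))
E
```

```text
[0.47450554 0.36074806 0.17760545]
w 0.85 [268.2 190.3] [0.4739 0.3717 0.081 ]
s 0.89 [402.5 261.2] [0.7057 0.4446 0.081 ]
s 0.79 [257.3 169. ] [0.3584 0.0271 0.081 ]
s 0.71 [364.4 203.5] [0.4881 0.3715 0.081 ]
proj tcp knob [256.51654648 191.61905318]
```

View pics/w3.png

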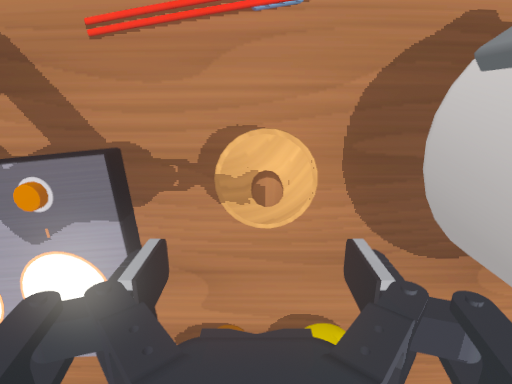

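```bash
python3 - <<'E'
from fit import *
c=vision.camera("wrist");t=vision.camera("top")
h=cv2.cvtColor(c["img"],cv2.COLOR_RGB2HSV)
m=np.zeros((384,512),np.uint8);cv2.circle(m,(267,178),60,255,-1)
w=((h[...,2]>175)&(h[...,1]>90)&(m>0)).astype(np.uint8)
k=max(cv2.findContours(w,0,2)[0],key=cv2.contourArea); e=cv2.fitEllipse(k);print(e,at_z(c,e[0],.068))
print("knobtop",at_z(c,(267,186),.094), at_z(c,(268.2,190.3),.081))
for z in(0.,.1,.2):print(z,at_z(c,(425,165),z),at_z(t,(115,200),z))
print(sense()["tool_pos"])
E
```

```text
((269.556884765625, 176.92245483398438), (101.47625732421875, 104.10533905029297), 169.55516052246094) [0.46758771 0.37290219 0.068     ]
knobtop [0.46835358 0.36980093 0.094     ] [0.47577123 0.37130337 0.081     ]
0.0 [0.47146348 0.54686761 0.        ] [0.46290244 0.53808556 0.        ]
0.1 [0.45038706 0.48905287 0.1       ] [0.4420167  0.50813036 0.1       ]
0.2 [0.42931065 0.43123812 0.2       ] [0.42113096 0.47817517 0.2       ]
[0.47528829 0.36125368 0.17864573]
```

Request:
drive_tool(rows="0 4 8 30 0; 0 0 0 30 0; 0 0 0 10 0; 0 0 0 0 0; 0 0 0 0 0")

```text
time_s: 13.52
tool_pos: [0.472, 0.3706, 0.1098]
tool_rot: [3.141, 0.002, 3.141]
wrist_force: [-0.2, -0.0, 1.7]
grip_width: 0.0857
gripper_force: 0.0
```

```bash
python3 - <<'E'
from fit import *
c=vision.camera("wrist");s=sense();save(c,"w4.png")
print(s["tool_pos"],s["wrist_force"])
for r in finder.landmark_of("pot_knob",c)[:3]: print(round(r["conf"],2),np.round(r["point"],1),np.round(at_z(c,r["point"],.081),4))
print(proj(c,s["tool_pos"]))
E
```

```text
[0.47194987 0.37065276 0.1098702 ] [-0.59962635 -0.2440242  -0.09336689]
0.89 [256. 223.] [0.4732 0.371  0.081 ]
[255.44825093 242.60673288]
```

View pics/w4.png

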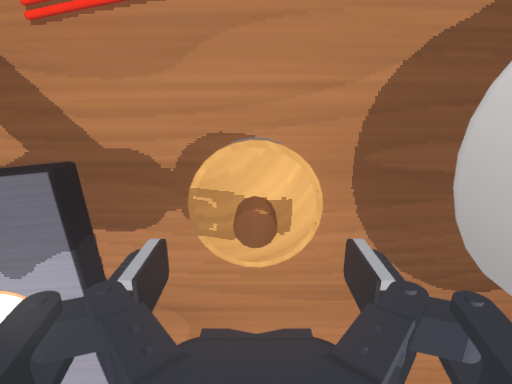

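The knob at about (256,222) is centred between the pads. I'll descend and grip.

Request:
drive_tool(rows="0 1 0 18 0; 0 0 0 12 0; 0 0 0 5.5 0; 0 0 0 0 0; 0.3 0 0 0 0; 0.5 0 0 0 0; 0.7 0 0 0 0; 0.9 0 0 0 0; 1 0 0 0 0; 1 0 0 0 0", squeeze=40)

```text
time_s: 14.88
tool_pos: [0.4702, 0.3703, 0.0735]
tool_rot: [3.142, 0.0, -3.141]
wrist_force: [-0.9, -1.5, 4.7]
grip_width: 0.0244
gripper_force: 39.3
```

Request:
drive_tool(rows="1 0 0 0 0; 1 0 0 -2 0; 1 0 0 -5 0; 1 0 0 -10 0; 1 0 0 -20 0; 1 0 0 -30 0; 1 0 0 -20 0; 1 0 0 0 0; 1 0 0 0 0")

```text
time_s: 16.0
tool_pos: [0.4693, 0.37, 0.1594]
tool_rot: [-3.141, -0.002, -3.141]
wrist_force: [0.5, -0.1, -5.3]
grip_width: 0.0246
gripper_force: 39.8
```

```bash
python3 - <<'E'
from fit import *
c=vision.camera("scene");w=vision.camera("wrist");s=sense()
print(s["tool_pos"],s["wrist_force"],s["torque"],s["grip_width"])
im=np.hstack([cv2.resize(c["img"][130:240,310:430],(440,403)),cv2.resize(w["img"],(360,270)) if 0 else cv2.copyMakeBorder(cv2.resize(w["img"],(360,270)),0,133,0,0,0)])
cv2.imwrite("pics/l.png",im[:,:,::-1])
for r in finder.landmark_of("pot_knob",w)[:2]: print(r["conf"],r["point"])
x,r,n,f=warmer([w]) if 0 else (0,0,0,0)
E
```

```text
[0.46909247 0.36983527 0.15884786] [-0.28918432 -0.31982427 -4.57974595] [-0.0071235   0.02715584  0.03444008] 0.02453173612093784
0.56 [257.4, 252.2]
```

View pics/l.png

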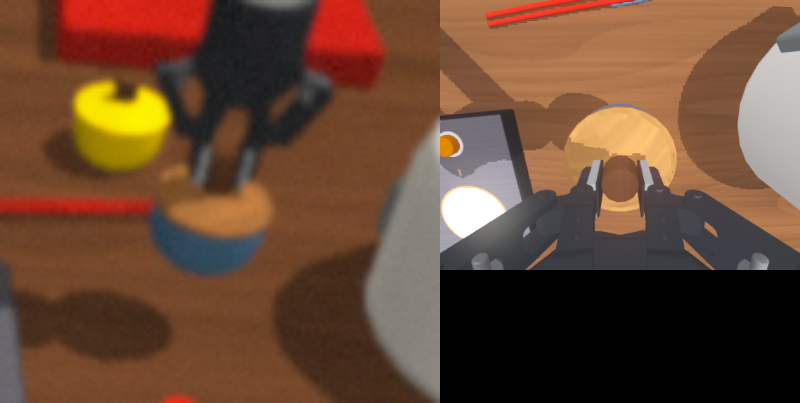

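```bash
python3 - <<'E'
from fit import *
w=vision.camera("wrist");t=vision.camera("top");s=sense();print(s["tool_pos"])
h=cv2.cvtColor(w["img"],cv2.COLOR_RGB2HSV)
hh=((h[...,0]>10)&(h[...,0]<25)&(h[...,1]>90)&(h[...,2]>190)).astype(np.uint8);hh[:130]=0;hh[320:]=0
k=max(cv2.findContours(hh,0,2)[0],key=cv2.contourArea);x=cv2.boundingRect(k);print("bbox",x)
q=cv2.minEnclosingCircle(k);print(q,at_z(w,q[0],.1535))
print("knob",at_z(w,(257.4,252.2),.1665))
for kx in (.469,.474,.479,.484): print(kx,proj(w,(kx-.047,.37,.1535)),proj(w,(kx,.37+.047,.1535)))
for r in finder.landmark_of("pot",t)[:3]+finder.landmark_of("pot",w)[:2]: print(r["conf"],r["point"],at_z(t,r["point"],.0855),at_z(w,r["point"],.0855))
E
```

```text
[0.46954444 0.370052   0.15910767]
bbox (183, 152, 155, 114)
((257.3622131347656, 222.10653686523438), 79.85578155517578) [0.4599729  0.37097411 0.1535    ]
knob [0.47072754 0.37095886 0.1665    ]
0.469 [255.43469897 150.7378716 ] [342.6350928  237.49697294]
0.474 [255.44682605 160.70573166] [341.86764546 245.87360357]
0.479 [255.45876885 170.49612326] [341.10852182 254.09787752]
0.484 [255.47052839 180.11133204] [340.35775973 262.1724269 ]
0.82 [261.8, 226.0] [0.33395281 0.00881315 0.0855    ] [0.49161681 0.37465229 0.0855    ]
0.76 [143.7, 136.2] [0.67304483 0.4157906  0.0855    ] [0.42223856 0.28975415 0.0855    ]
0.58 [176.4, 269.5] [0.1983172  0.30196031 0.0855    ] [0.5301807  0.30512413 0.0855    ]
0.56 [256.1, 200.3] [0.42463781 0.02484353 0.0855    ] [0.4705909  0.37024116 0.0855    ]
```

The pot hangs upright and centred on the tool. I carry it to the middle zone.

Request:
drive_tool(rows="1 -6 -14 0 0; 1 -12 -28 0 0; 1 -18 -42 0 0; 1 -21 -49 0 0; 1 -21 -49 0 0; 1 -21 -49 0 0; 1 -18 -42 0 0; 1 -15 -35 0 0; 1 -12 -28 0 0; 1 -4.5 -11.5 0 0")

```text
time_s: 17.6
tool_pos: [0.6193, 0.0201, 0.1601]
tool_rot: [-3.141, 0.001, 3.139]
wrist_force: [-0.6, 0.2, -4.4]
grip_width: 0.0245
gripper_force: 39.9
```

Request:
drive_tool(rows="1 0 0 0 0; 1 0 0 0 0; 1 0 0 10 0; 1 0 0 0 0; 1 0 0 0 0")

```text
time_s: 18.23
tool_pos: [0.6183, 0.0234, 0.1498]
tool_rot: [3.142, -0.001, -3.141]
wrist_force: [0.3, -0.3, -4.6]
grip_width: 0.0246
gripper_force: 39.9
```

```bash
python3 - <<'E'
from fit import *
w=vision.camera("wrist");t=vision.camera("top");c=vision.camera("scene");s=sense();print(s["tool_pos"],s["wrist_force"],s["tool_rot"])
for n,k in(("w",w),("s",c),("t",t)):
    try:
        x,r,m,f=warmer([k],(.588,.0196,.0875)); print(n,np.round(x,4),m,np.round(f((.03,0,.04)),4),np.abs(r).max())
    except Exception as e: print(n,e)
E
```

```text
[0.61874997 0.02298984 0.1502368 ] [-0.55536911  0.01969366 -5.3431214 ] [-3.14153572e+00  3.54051216e-04 -3.14114333e+00]
w [0.5872 0.0206 0.0992] 3 [0.6171 0.0236 0.04  ] 2.197516939928903
s [0.6048 0.0302 0.1726] 6 [0.6343 0.0354 0.04  ] 7.235448195295305
t [ 0.6074  0.0254 -0.0695] 2 [0.6373 0.0233 0.04  ] 0.5725075027080493
```

Request:
drive_tool(rows="1 0.5 -0.5 10 0; 1 0 0 10 0; 1 0 0 7 0; 1 0 0 3 0; 1 0 0 1.5 0; 1 0 0 0 0; 1 0 0 0 0")

```text
time_s: 19.25
tool_pos: [0.6183, 0.0224, 0.119]
tool_rot: [-3.141, 0.001, -3.141]
wrist_force: [0.0, 0.7, -4.7]
grip_width: 0.0242
gripper_force: 39.9
```

Request:
drive_tool(rows="1 0 0 1 0; 1 0 0 1 0; 1 0 0 0 0")

```text
time_s: 19.62
tool_pos: [0.618, 0.0224, 0.1165]
tool_rot: [3.142, -0.0, -3.141]
wrist_force: [0.1, -0.4, -3.8]
grip_width: 0.0242
gripper_force: 39.9
```

Request:
drive_tool(rows="1 0 0 0.5 0; 1 0 0 0.5 0; 1 0 0 0 0")

```text
time_s: 20.0
tool_pos: [0.6181, 0.0224, 0.1155]
tool_rot: [3.142, -0.0, -3.141]
wrist_force: [0.2, -1.0, -5.0]
grip_width: 0.0245
gripper_force: 39.9
```

Request:
drive_tool(rows="1 0 0 0.4 0; 1 0 0 0.4 0; 1 0 0 0 0")

```text
time_s: 20.38
tool_pos: [0.6181, 0.0223, 0.1148]
tool_rot: [3.142, -0.0, -3.141]
wrist_force: [0.6, 0.5, -4.5]
grip_width: 0.0245
gripper_force: 39.9
```

Request:
drive_tool(rows="1 0 0 0.4 0; 1 0 0 0 0")

```text
time_s: 20.62
tool_pos: [0.6181, 0.0224, 0.1144]
tool_rot: [3.142, -0.0, -3.141]
wrist_force: [1.0, -0.6, -5.4]
grip_width: 0.0245
gripper_force: 39.9
```

Request:
drive_tool(rows="1 0 0 0.4 0; 1 0 0 0 0")

```text
time_s: 20.88
tool_pos: [0.6181, 0.0224, 0.114]
tool_rot: [3.142, -0.0, -3.141]
wrist_force: [-0.1, 0.6, -4.9]
grip_width: 0.0245
gripper_force: 39.9
```

Request:
drive_tool(rows="1 0 0 0.4 0; 1 0 0 0 0")

```text
time_s: 21.12
tool_pos: [0.6182, 0.0223, 0.1137]
tool_rot: [-3.142, 0.0, -3.141]
wrist_force: [0.1, -0.2, -4.1]
grip_width: 0.0247
gripper_force: 40.0
```

Request:
drive_tool(rows="1 0 0 0.3 0; 1 0 0 0 0")

```text
time_s: 21.38
tool_pos: [0.6183, 0.0223, 0.1136]
tool_rot: [-3.141, 0.0, -3.141]
wrist_force: [-1.5, 0.2, -2.4]
grip_width: 0.0248
gripper_force: 40.2
```

Contact made. A last 0.2 mm, then a gentle release and retreat straight up.

Request:
drive_tool(rows="1 0 0 0.2 0; 1 0 0 0 0; 0.6 0 0 0 0; 0.5 0 0 0 0; 0.3 0 0 0 0; 0 0 0 0 0; 0 0 0 0 0; 0 0 0 0 0", squeeze=20)

```text
time_s: 22.38
tool_pos: [0.6181, 0.0223, 0.1131]
tool_rot: [-3.142, 0.0, -3.141]
wrist_force: [-0.3, 0.3, -0.7]
grip_width: 0.0854
gripper_force: 0.0
```

Request:
drive_tool(rows="0 0 0 -10 0; 0 0 0 -25 0; 0 0 0 -40 0; 0 0 0 -40 0; 0 25 0 0 0; 0 40 0 0 0; 0 40 0 0 0; 0 0 0 0 0; 0 0 0 0 0")

```text
time_s: 23.5
tool_pos: [0.5144, 0.0221, 0.2291]
tool_rot: [-3.141, 0.003, -3.142]
wrist_force: [0.2, 0.4, -0.8]
grip_width: 0.0854
gripper_force: 0.0
```

```bash
python3 - <<'E'
from fit import *
w=vision.camera("wrist");t=vision.camera("top");c=vision.camera("scene");s=sense();print(s["time_s"],s["tool_pos"],s["wrist_force"])
a=cv2.resize(c["img"][120:300,80:420],(680,360));b=cv2.resize(w["img"],(300,225))
im=np.zeros((590,680,3),np.uint8);im[:360]=a;im[362:587,:300]=b;im[362:587,310:610]=cv2.resize(t["img"][95:245,150:350],(300,225))
cv2.imwrite("pics/end.png",im[:,:,::-1])
for k in(c,w):
  for r in finder.landmark_of("pot_knob",k)[:3]:print(round(r["conf"],2),np.round(at_z(k,r["point"],.122),3))
x,r,m,f=warmer([w],(.588,.0196,.0875)); print(np.round(x,4),m,f((.03,0,.04)))
E
```

```text
23.65 [0.5146008  0.02207903 0.22843507] [ 0.162395    0.11039281 -0.30575827]
0.93 [0.258 0.318 0.122]
0.81 [0.736 0.429 0.122]
0.6 [0.631 0.021 0.122]
0.67 [0.619 0.023 0.122]
[0.582  0.0192 0.0756] 4 [0.61195395 0.0214534  0.04      ]
```

View pics/end.png

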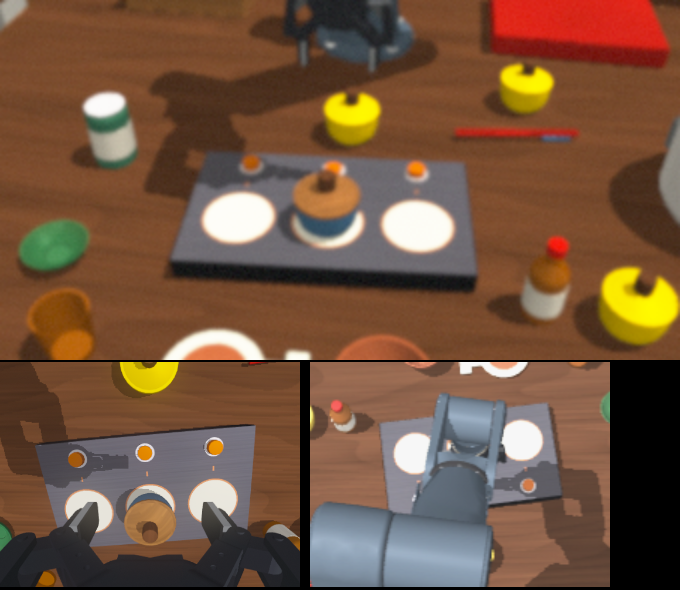

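The final picture shows the pot upright in the middle zone, the middle key still in and the bystanders where they were. I'm handing in.

```bash
python3 -c "
from station import job
print(job.sign_off())"
```

```text
the job is handed in; nothing more can be done
None
```

The middle key snapped over and stayed in (the left one was worn, the right one was not pressed), and the blue pot now stands upright in the middle zone, released, with the tea tin, soy bottle and green dish untouched; handed in at about 24 s, and the sign-off gave no verdict.

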